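# Set a bottle cap to vent before sterilising

### The arm

A 6-joint arm with a two-finger parallel gripper is mounted at the origin on a cart in front of the work surface, level with it; the furniture and walls round the work are solid. World frame = base frame: x ahead of the robot, y to its left, z up, the work surface at z = 0. Lengths are in m, angles in rad, forces in N, time in s.
With the tool pointing down it reaches from about 0.35 to 0.975 m from the base axis. Payload 4.9 kg.
Tool frame: the origin (TCP) lies at the very end of the fingers, on their centre line; the grasp point (between the pads) lies 19 mm behind it; y points along the fingers, z is the direction in which the jaws open and shut, and the axes are right-handed (so a half turn about y gives the same grasp; the last joint's range is limited). The gripper opens to 85 mm and grips with 20 to 120 N. Pads are 22 mm wide; open, the fingers measure 114 mm over their backs; the gripper's body (76 mm by 85 mm) begins 54 mm behind the grasp point. The pads swing forward as they close: fully open they stand 13 mm farther back than shut.
Start: joints at [0.998, 0.053, 1.613, -0, 1.476, -0.119], TCP at [0.274, 0.562, 0.231] pointing down, gripper open.
Joint ranges: [-3.01, 3.01], [-1.01, 2.22], [0.06, 2.58], [-1.02, 4.17], [0.09, 2.62], [-3.14, 3.14]. Speed limits (rad/s): [2.57, 2.57, 3.14, 3.14, 3.14, 3.14].

### API

Orientations are given as a rotation vector (axis times angle).
In Python, from station import monitor, viewer, ticket gives the robot as it stands.
- The arm moves only by the tool servo_tool, never from a script. Its argument "commands" is one flat list of numbers, 7 for each row, row after row: the turn, a rotation vector about the tool's x, y, z in rad, then the shift along the tool's x, y, z in cm, then the opening, from 0 (shut) to 1 (fully open). In form: [rx, ry, rz, dx, dy, dz, claw, rx, ry, rz, dx, dy, dz, claw, ...]. A call has 1 to 20 rows; each row shifts and turns the pose as measured when the row begins, along the tool's axes as they then stand; what a row does not reach is not made up. A row lasts 1/10 s, in which the tool goes at most 50 mm and 8.59 degrees, less where a joint would pass 70% of its speed; a pose out of reach is approached as far as the arm can. A call is refused whole if a number of a shift passes 5 or a number of a turn 0.15, either way. A call with a gripper value outside its range is refused whole. The fingers move at their own pace and stop on an object; "grip_force" is the grip in N (left out, the last holds). Time passes only in rows, so rows that do not move let the fingers close. It gives the time, the measured TCP pose, the force and the opening at its end, in the units of the state.
- monitor.get_obs(): the state, without advancing time (a new reading comes with each control period).
- viewer.get_image(name): name is "scene" or "top" or "wrist"; returns a dict with "frame" (400x640x3 uint8, red, green, blue), "depth" (400x640 float32, m along the optical axis (not along the pixel's ray), 0 where there is no reading), "camera_matrix" (3x3 intrinsics, pixels), "dist_coeffs" ([k1, k2, p1, p2, k3] as OpenCV has them; the pictures are not rectified), "cam_to_world" (4x4, takes a point from camera to world coordinates). Camera axes: x right, y down, z forward; pixel columns grow to the right and rows downward; lengths in m; the calibration is good to about 2 mm. A picture is of the moment at which its call begins.
- ticket.finish_job(): hands the job in, once; it reports no verdict.
The state is a dict: "t": time; "q": joint angles; "dq": joint speeds; "effort": joint torques, N m; "tool_pos": TCP position; "tool_rot": TCP orientation; "contact_force": force on the tool from outside, world axes, zero at the start; "wrist_torque": the same for the moment, N m; "opening": finger opening in m.
Only numpy, scipy, OpenCV 4.12 (cv2) and the standard library are available. Lean on these libraries where they do the work, as an engineer would, in place of code of your own. Each camera call takes 0.05 s, during which the arm holds its last target.

### The job

Get the white square bottle ready for sterilising: stand it fully down in the pocket of the blue block, screw its red cap down (clockwise from above) until it bottoms out, then back it off a quarter turn so the bottle can vent. Finish still gripping the cap at that setting with the bottle seated in the block - do not let go, I will tape it while you hold it. Keep the bottle upright and leave everything else on the bench where it is.

Things in the scene. Friction and masses are not known exactly. Their poses are not given: they have to be found in the camera images.
- bottle: loose white square plastic bottle, body 50x50x60 mm with 6 mm rounded edges, sloping shoulder to 72 mm, round neck (29 mm) above it; 108 mm high with its cap, 0.25 to 0.5 kg. Origin at the centre of its underside, z up through the neck, x and y square to its sides. It can be lifted and carried by its cap. A black tick on its shoulder marks +x.
- bottle_mid (a point): centre of the bottle half-way up, 55 mm above its underside; axes as the bottle's
- cap: red ribbed screw cap of the bottle, 38 mm across and 26 mm high, always on the bottle's thread (it cannot come off). Origin at the centre of its lower rim, 80 mm above the bottle's underside when screwed fully down; 12 mm of neck above the shoulder is free below it. A white pointer line on its top and side marks its x axis; when fully down it stands over the black tick on the shoulder. Round: it can be gripped at any yaw.
- cap_mid (a point): centre of the red cap half-way up, 13 mm above its lower rim; axes turn with the cap
- cap_turn (a joint): angle of the cap against the bottle in rad: 0 = bottomed out (hard stop), grows as the cap is unscrewed (counter-clockwise from above), upper stop 3.2. Starts between 1.0 and 2.2. The hard stop is felt as a sharp rise in torque. The cap sinks 6 mm for each full turn clockwise (0.95 mm per rad). Thread friction about 0.06 N m; it stays where it is left.
- block: fixed blue plastic block, 92x92x26 mm, with a square pocket in its top that keeps the square bottle from turning. Origin at the centre of its underside, x and y square to its sides. Fixed equipment round the work: a tower computer 0.41 m high to the left (x over 0.34, y over 0.46), a monitor behind (x over 0.68), a printer to the right (y under -0.09).
- block_seat (a point): centre of the pocket floor, 8 mm above the worktop; the pocket is 55x55 mm, 18 mm deep, its mouth (bevelled by 3 mm) 26 mm above the worktop, square to the block; the bottle goes in at any of the four square yaws
- timer: grey-white lab timer lying flat, 62x66x18 mm; bystander, origin at its underside
- marker_black: black-and-white marker pen lying flat, 138x17x19 mm; bystander, origin at its underside
- tape_roll: roll of tan tape lying flat, 94 mm across, 24 mm high; bystander, origin at its underside
- vial_0: small glass vial with black cap, 27 mm across, 60 mm high; bystander, origin at its underside
- beaker: empty glass beaker, 62 mm across, 81 mm high; bystander, origin at its underside

How it is judged:
On the way, in this order (a step that is already met when the one before it is completed fails the run):
1. the bottle stands upright on the floor of the block's pocket (horizontal distance between bottle and block_seat below 0.006 m and z of bottle in the frame of block_seat below 0.004 m and angle between bottle's own z axis and vertical below 0.08 rad), for 0.2 s.
2. the cap is bottomed out with the bottle in the pocket (all of step 1 and value of joint cap_turn below 0.06 rad), for 0.2 s.
At the end, for the whole second after the job is handed in: after bottoming out (within 0.06 rad), the cap is backed off 1.57 +- 0.26 rad and the fingers still grip it (more than 3 N of contact), fingers off the block; the bottle is at rest upright (0.08 rad) on the pocket floor (within 4 mm in height, 6 mm sideways) (all of step 1 and value of joint cap_turn between 1.311 and 1.831 rad and contact force between the fingers and cap above 3 N and not (contact force between the fingers and block above 0.5 N) and linear speed of bottle below 0.02 m/s); the arm keeps its last pose, push and grip.
It fails at once if the bottle is tipped by more than 0.5 rad (angle between bottle's own z axis and vertical above 0.5 rad).
It fails at once if something else on the bench is moved by more than 30 mm or tipped over (distance of any of timer, marker_black, tape_roll, vial_0, beaker from where it was at the start of the episode above 0.03 m or angle between any of timer, marker_black, tape_roll, vial_0, beaker's own z axis and vertical above 0.6 rad).
It also fails if it takes over 48 s, if anything falls off the work surface, if the arm or the gripper's body presses on something with over 40 N, if the wrist force passes 120 N, or if a joint passes its speed limit or range.

## Working session

There is one attempt and no reset: what is moved stays moved. The work goes in short steps, Python scripts to look and compute and a tool call to move; the robot and the scene stay as the last step left them, time stands still between calls to the robot, and variables do not carry over. Pictures are saved under pics/ and viewed, and the job is handed in when it is done.

Besides the shell and the picture viewer there is one more tool, called after "Emit:" in YAML: its name, and indented under it one key for each argument. servo_tool: Moves the arm, as the interface text tells. Its arguments: {"type":"object","properties":{"commands":{"type":"array","items":{"type":"number"}},"grip_force":{"type":"number"}},"required":["commands"]}

```bash
mkdir -p pics; cat > h.py <<'E'
import numpy as np, cv2
from station import monitor, viewer, ticket
from scipy.spatial.transform import Rotation as R
def snap(n,f):
    d=viewer.get_image(n); cv2.imwrite('pics/'+f,cv2.cvtColor(d['frame'],cv2.COLOR_RGB2BGR)); np.savez('pics/'+f+'.npz',**d); return d
def ray(d,uv):
    uv=np.array(uv,float).reshape(-1,1,2)
    p=cv2.undistortPoints(uv,d['camera_matrix'],d['dist_coeffs']).reshape(-1,2)
    T=d['cam_to_world']; v=np.c_[p,np.ones(len(p))]@T[:3,:3].T
    return T[:3,3],v
def plane(d,uv,z):
    o,v=ray(d,uv); return o+v*((z-o[2])/v[:,2])[:,None]
def obs():
    o=monitor.get_obs(); r=R.from_rotvec(o['tool_rot']).as_matrix()
    print('t',o['t'],'pos',np.round(o['tool_pos'],4),'F',np.round(o['contact_force'],1),'M',np.round(o['wrist_torque'],2),'op',round(float(o['opening']),4)); print(np.round(r,3).tolist(),'q',np.round(o['q'],3)); return o,r
E
python3 - <<'E'
from h import *
obs()
for n in ['scene','top','wrist']:
    d=snap(n,n+'0.png'); print(n,np.round(d['cam_to_world'],3).tolist())
E
```

```text
t 0.0 pos [0.2737 0.5612 0.23  ] F [-0.3  0.7  0.5] M [-0.01 -0.01  0.01] op 0.0855
[[0.899, -0.001, 0.438], [-0.438, -0.002, 0.899], [-0.0, -1.0, -0.002]] q [ 0.998  0.053  1.614  0.     1.476 -0.119]
scene [[0.837, -0.359, 0.413, 0.089], [-0.547, -0.539, 0.64, -0.341], [-0.007, -0.762, -0.648, 0.707], [0.0, 0.0, 0.0, 1.0]]
top [[0.017, -0.983, 0.184, 0.352], [-1.0, -0.017, 0.005, 0.267], [-0.002, -0.184, -0.983, 0.91], [0.0, 0.0, 0.0, 1.0]]
wrist [[0.439, 0.853, 0.284, 0.201], [0.899, -0.416, -0.141, 0.598], [-0.002, 0.317, -0.948, 0.372], [0.0, 0.0, 0.0, 1.0]]
```

View pics/scene0.png

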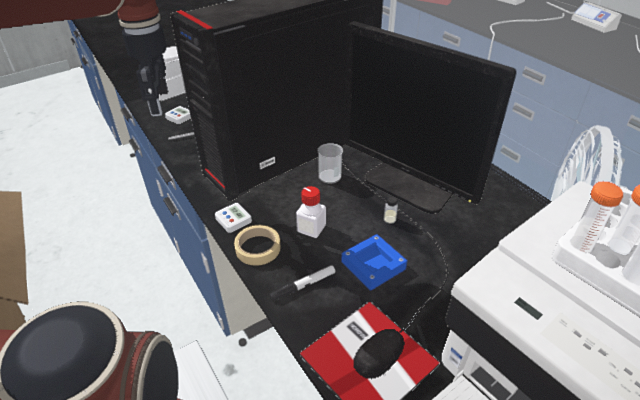

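View pics/top0.png

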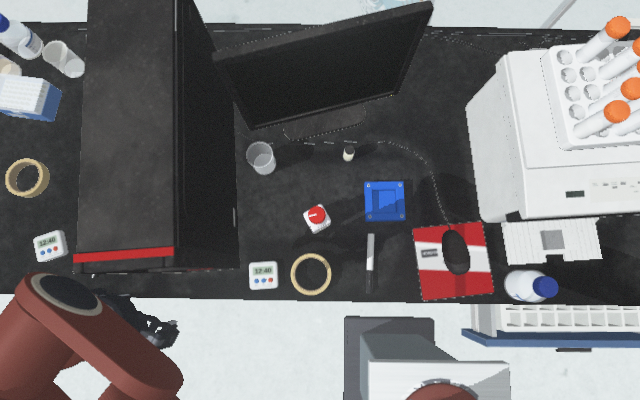

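View pics/wrist0.png

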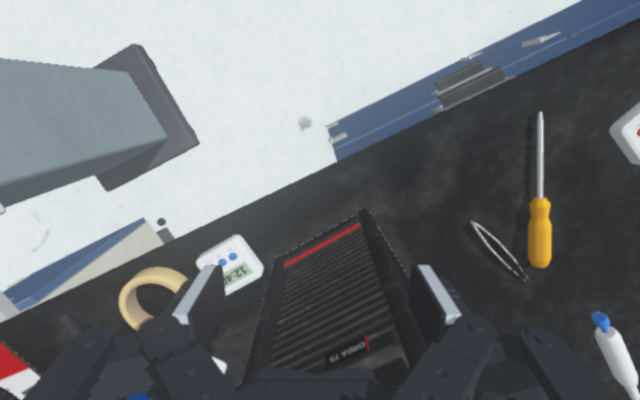

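The top view shows the bottle cap near (316,215), the block near (385,200), the marker near (370,260), the tape at (311,273), the beaker at (262,157) and the vial at (348,154). The arm is at the front-left corner of the tower. Next I'll measure.

```bash
cat > m.py <<'E'
from h import *
import sys
for n in ['top','scene']:
    d=dict(np.load(f'pics/{n}0.png.npz')); f=d['frame']; hsv=cv2.cvtColor(f,cv2.COLOR_RGB2HSV)
    H,S,V=cv2.split(hsv)
    roi=np.zeros(H.shape,bool)
    if n=='top': roi[140:300,245:412]=1
    else: roi[170:300,200:415]=1
    red=(((H<8)|(H>172))&(S>150)&(V>80)&roi).astype(np.uint8)
    blue=((H>100)&(H<128)&(S>130)&(V>60)&roi).astype(np.uint8)
    white=((S<40)&(V>150)&roi).astype(np.uint8)
    for nm,m,z in [('red',red,.106),('blue',blue,.026),('white',white,.07)]:
        k,l,st,c=cv2.connectedComponentsWithStats(m)
        for i in range(1,k):
            if st[i,4]>15:
                cs,_=cv2.findContours((l==i).astype(np.uint8),cv2.RETR_EXTERNAL,cv2.CHAIN_APPROX_NONE)
                r=cv2.minAreaRect(cs[0]); b=cv2.boxPoints(r)
                P=plane(d,b,z)
                print(n,nm,st[i],np.round(c[i],1),'ctr',np.round(plane(d,c[i],z)[0],4),'box',np.round(P[:,:2],3).tolist())
    sc=4
    c=f[140:290,245:415] if n=='top' else f[175:290,285:415]
    c=cv2.resize(c,None,fx=4,fy=4,interpolation=cv2.INTER_CUBIC)
    cv2.imwrite(f'pics/crop_{n}.png',cv2.cvtColor(c,cv2.COLOR_RGB2BGR))
E
python3 m.py
```

```text
top red [309 206  16  17 197] [316.8 214.3] ctr [0.4694 0.2823 0.106 ] box [[0.487, 0.299], [0.488, 0.267], [0.453, 0.267], [0.453, 0.299]]
top blue [ 364  181   42   41 1558] [384.1 200.8] ctr [0.5162 0.1255 0.026 ] box [[0.562, 0.175], [0.569, 0.079], [0.471, 0.076], [0.465, 0.171]]
top white [253 142  22  32 316] [265.5 162.2] ctr [0.5933 0.403  0.07  ] box [[0.571, 0.433], [0.644, 0.425], [0.636, 0.376], [0.563, 0.386]]
top white [343 150  11  11  62] [347.1 156.1] ctr [0.6109 0.2161 0.07  ] box [[0.607, 0.231], [0.625, 0.223], [0.616, 0.202], [0.598, 0.21]]
top white [303 210  28  23 231] [316.1 222.2] ctr [0.457  0.2843 0.07  ] box [[0.477, 0.316], [0.5, 0.273], [0.455, 0.25], [0.433, 0.293]]
top white [367 234   7  36 210] [369.9 251.6] ctr [0.394  0.1649 0.07  ] box [[0.356, 0.173], [0.433, 0.169], [0.433, 0.157], [0.356, 0.161]]
top white [249 261  29  29 673] [262.7 274.9] ctr [0.3397 0.3978 0.07  ] box [[0.366, 0.432], [0.371, 0.37], [0.313, 0.364], [0.308, 0.425]]
scene red [206 170  19  18  50] [215.4 178.5] ctr [0.3227 0.4365 0.106 ] box [[0.317, 0.477], [0.321, 0.479],
[... 767 characters left out ...]
204  13  19 176] [390.1 213.6] ctr [0.5906 0.1717 0.07  ] box [[0.565, 0.161], [0.603, 0.2], [0.619, 0.184], [0.58, 0.145]]
scene white [ 205  227   49   73 1171] [226.8 274.7] ctr [0.24  0.207 0.07 ] box [[0.205, 0.332], [0.256, 0.346], [0.256, 0.133], [0.212, 0.126]]
scene white [201 253   8  20  57] [204.8 261.9] ctr [0.2184 0.2578 0.07  ] box [[0.221, 0.283], [0.227, 0.282], [0.217, 0.231], [0.211, 0.232]]
scene white [294 266  41  24 322] [314.2 277. ] ctr [0.3692 0.116  0.07  ] box [[0.332, 0.127], [0.412, 0.124], [0.407, 0.105], [0.329, 0.109]]
scene white [200 292   5   8  25] [201.4 296.5] ctr [0.1822 0.1862 0.07  ] box [[0.178, 0.182], [0.184, 0.197], [0.19, 0.193], [0.184, 0.179]]
```

```bash
sleep 3; ls pics
```

```text
crop_scene.png
crop_top.png
scene0.png
scene0.png.npz
top0.png
top0.png.npz
wrist0.png
wrist0.png.npz
```

View pics/crop_top.png

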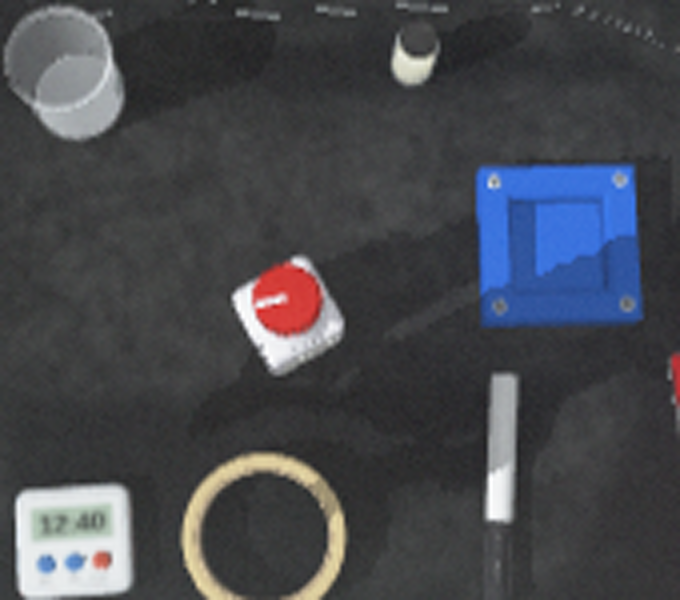

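View pics/crop_scene.png

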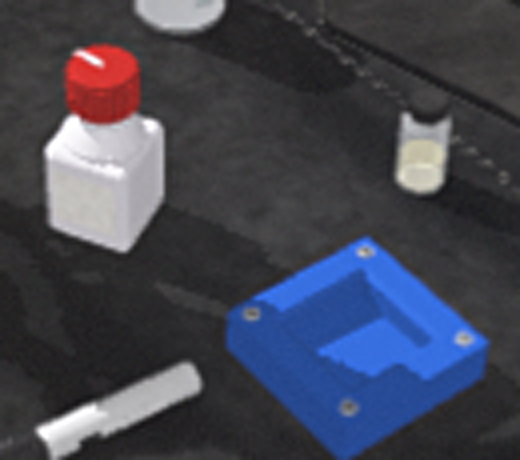

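```bash
cat > m2.py <<'E'
from h import *
off={'top':(245,140),'scene':(285,175)}
scr={'top':[(493,181),(620,179),(627,303),(500,305)],'scene':[(252,313),(365,252),(464,339),(348,408)]}
ptr={'top':[(287,299),(257,303)]}
for n in scr:
    d=dict(np.load(f'pics/{n}0.png.npz'))
    uv=(np.array(scr[n])+.5)/4-.5+off[n]
    P=plane(d,uv,.026)[:,:2]
    e=np.diff(np.r_[P,P[:1]],axis=0)
    print(n,'screws',np.round(P,4).tolist(),'c',P.mean(0),'len',np.linalg.norm(e,axis=1),'yaw%90',np.degrees(np.arctan2(e[:,1],e[:,0]))%90)
    f=d['frame'];H,S,V=cv2.split(cv2.cvtColor(f,cv2.COLOR_RGB2HSV))
    # depth cloud: cap top, bottle, in roi
    vv,uu=np.mgrid[:400,:640]; o,v=ray(d,np.c_[uu.ravel(),vv.ravel()])
    # depth along optical axis; v has cam z=1
    W=o+v*d['depth'].reshape(-1,1)
    red=(((H<8)|(H>172))&(S>150)&(V>80)).ravel()
    m=red&(np.hypot(W[:,0]-.467,W[:,1]-.28)<.04)
    print(' red z',np.percentile(W[m,2],[5,50,95]))
    white=(S<60).ravel()&(V>120).ravel()
    top=m|(white&(np.hypot(W[:,0]-.467,W[:,1]-.28)<.03)&(W[:,2]>.1)) 
    top&=W[:,2]>.103
    img=top.reshape(400,640).astype(np.uint8)
    cs,_=cv2.findContours(img,cv2.RETR_EXTERNAL,cv2.CHAIN_APPROX_NONE); c=max(cs,key=cv2.contourArea)[:,0,:]
    Q=plane(d,c,.109)[:,:2]; (cx,cy),r=cv2.minEnclosingCircle(Q.astype(np.float32)); print(' cap top c',cx,cy,'r',r,'mean',W[top].mean(0))
    b=(np.hypot(W[:,0]-.467,W[:,1]-.28)<.045)&(W[:,2]>.02)&(W[:,2]<.12)
    rc=cv2.minAreaRect(W[b,:2].astype(np.float32)); print(' bottle cloud rect',rc)
d=dict(np.load('pics/top0.png.npz'))
P=plane(d,(np.array(ptr['top'])+.5)/4-.5+off['top'],.109)[:,:2]; print('ptr',P,np.degrees(np.arctan2(*(P[1]-P[0])[::-1])))
E
python3 m2.py
```

```text
top screws [[0.554, 0.1636], [0.5566, 0.0878], [0.4819, 0.0852], [0.4795, 0.1598]] c [0.51800442 0.12409559] len [0.07582361 0.07466044 0.07467731 0.074624  ] yaw%90 [1.91399848 2.01518911 1.87772422 2.8954221 ]
 red z [0.10431405 0.10725164 0.1095869 ]
 cap top c 0.4687519371509552 0.2835606336593628 r 0.01840842328965664 mean [0.46892079 0.28302953 0.1072315 ]
 bottle cloud rect ((0.4690159261226654, 0.2834625244140625), (0.050482917577028275, 0.04985122010111809), 30.83095932006836)
scene screws [[0.4783, 0.1633], [0.5526, 0.1658], [0.5557, 0.0906], [0.4804, 0.0876]] c [0.51672975 0.12680149] len [0.07431011 0.07524445 0.07530224 0.07573095] yaw%90 [1.94073332 2.35658773 2.31141486 1.6044922 ]
 red z [0.08856197 0.1066652  0.11002638]
 cap top c 0.4650540351867676 0.28093934059143066 r 0.0212982390075922 mean [0.46621185 0.28078927 0.10806246]
 bottle cloud rect ((0.4659832715988159, 0.28141728043556213), (0.049337368458509445, 0.05051598325371742), 33.973663330078125)
ptr [[0.46879538 0.28320052]
 [0.46637189 0.29911563]] 98.65823243222027
```

Emit:
servo_tool:
  commands: [0, 0, 0, 1.75, 0, -3.6, 1, 0, 0, 0, 1.75, 0, -3.6, 1, 0, 0, 0, 1.75, 0, -3.6, 1, 0, 0, 0, 1.75, 0, -3.6, 1, 0, 0, 0, 1.75, 0, -3.6, 1, 0, 0, 0, 1.75, 0, -3.6, 1]
  grip_force: 50

```text
t: 0.75
tool_pos: [0.272, 0.3156, 0.2263]
tool_rot: [-1.55, 0.354, -0.348]
contact_force: [1.1, -1.3, 0.1]
opening: 0.0855
```

Emit:
servo_tool:
  commands: [0, 0, 0, 3.6, 0, 1.0, 1, 0, 0, 0, 3.6, 0, 1.0, 1, 0, 0, 0, 3.6, 0, 1.0, 1, 0, 0, 0, 3.6, 0, 1.0, 1, 0, 0, 0, 0, 0, 0, 1]

```text
t: 1.25
tool_pos: [0.4203, 0.2818, 0.2246]
tool_rot: [-1.547, 0.354, -0.353]
contact_force: [-0.5, 1.1, 0.7]
opening: 0.0856
```

```bash
python3 - <<'E'
from h import *
obs(); snap('wrist','w1.png')
E
```

```text
t 1.25 pos [0.4203 0.2818 0.2246] F [-0.5  1.1  0.7] M [ 0.03  0.   -0.02] op 0.0856
[[0.9, -0.002, 0.435], [-0.435, -0.005, 0.9], [0.0, -1.0, -0.006]] q [ 0.446 -0.23   1.889 -0.004  1.487 -0.675]
```

View pics/w1.png

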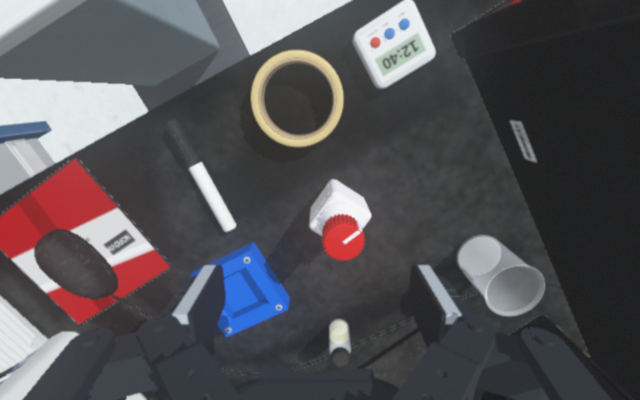

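The wrist view shows the cap at (344,239) between the jaws, and three block screws near (246,260), (277,305) and (229,330).

```bash
python3 - <<'E'
from h import *
d=dict(np.load('pics/w1.png.npz')); f=d['frame']; H,S,V=cv2.split(cv2.cvtColor(f,cv2.COLOR_RGB2HSV))
vv,uu=np.mgrid[:400,:640]; o,v=ray(d,np.c_[uu.ravel(),vv.ravel()]); W=o+v*d['depth'].reshape(-1,1)
r=np.hypot(W[:,0]-.467,W[:,1]-.28)
top=(r<.03)&(W[:,2]>.104)
print('top z',np.median(W[top,2]))
c=max(cv2.findContours(top.reshape(400,640).astype(np.uint8),0,1)[0],key=cv2.contourArea)[:,0,:]
Q=plane(d,c,.108)[:,:2]; print('cap',cv2.minEnclosingCircle(Q.astype(np.float32)))
b=(r<.045)&(W[:,2]>.02); print('bottle',cv2.minAreaRect(W[b,:2].astype(np.float32)))
b=(r<.045)&(W[:,2]>.02)&(W[:,2]<.062); print('body',cv2.minAreaRect(W[b,:2].astype(np.float32)))
m=(top&((S<90)&(V>150)).ravel()).reshape(400,640).astype(np.uint8)
c=np.argwhere(m)[:,::-1].astype(float); P=plane(d,c,.108)[:,:2]; print('ptr',len(P)); 
x=cv2.fitLine(P.astype(np.float32),cv2.DIST_L2,0,.01,.01).ravel(); print(x,P.mean(0),np.degrees(np.arctan2(x[1],x[0])))
cv2.imwrite('pics/w1c.png',cv2.cvtColor(cv2.resize(f[165:345,210:390],None,fx=3.3,fy=3.3,interpolation=2),cv2.COLOR_RGB2BGR))
blue=((H>100)&(H<128)&(S>130)&(V>60)).ravel()&(np.abs(W[:,2]-.026)<.006)&(np.hypot(W[:,0]-.517,W[:,1]-.125)<.08)
print('block top',np.median(W[blue,2]),cv2.minAreaRect(W[blue,:2].astype(np.float32)))
E
```

```text
top z 0.10600483658417809
cap ((0.466782808303833, 0.28549841046333313), 0.01855294592678547)
bottle ((0.46184393763542175, 0.2850758731365204), (0.06456657499074936, 0.05118950456380844), 85.38788604736328)
body ((0.4681544899940491, 0.28497111797332764), (0.050715748220682144, 0.04931526258587837), 31.202943801879883)
ptr 89
[ 0.26267985 -0.964883    0.46572903  0.2939701 ] [0.46572902 0.29397011] -74.77086
block top 0.0245332462179651 ((0.5162448287010193, 0.12499742209911346), (0.09289295971393585, 0.09345556050539017), 1.9500330686569214)
```

View pics/w1c.png

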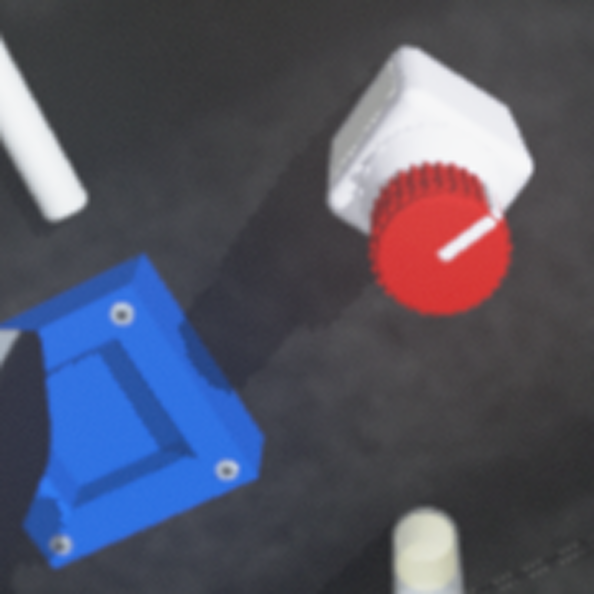

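Emit:
servo_tool:
  commands: [0, 0, 0, 2.1, 0, 1.1, 1, 0, 0, 0, 2.1, 0, 1.1, 1, 0, 0, 0, 0, 3.5, 0, 1, 0, 0, 0, 0, 3.5, 0, 1, 0, 0, 0, 0, 0, 0, 1]

```text
t: 1.8
tool_pos: [0.4637, 0.2854, 0.1532]
tool_rot: [-1.547, 0.353, -0.348]
contact_force: [-0.3, -0.3, -1.8]
opening: 0.0852
```

```bash
python3 - <<'E'
from h import *
o,r=obs(); print('to go, tool cm',r.T@(np.array([.4675,.2835,.079])-o['tool_pos'])*100)
snap('wrist','w2.png')
E
```

```text
t 1.8 pos [0.4637 0.2854 0.1532] F [-0.3 -0.3 -1.8] M [-0.03  0.05 -0.03] op 0.0852
[[0.902, -0.004, 0.432], [-0.432, -0.003, 0.902], [-0.002, -1.0, -0.005]] q [ 0.416 -0.075  1.872 -0.002  1.349 -0.708]
to go, tool cm [0.44347701 7.42195628 0.02523583]
```

View pics/w2.png

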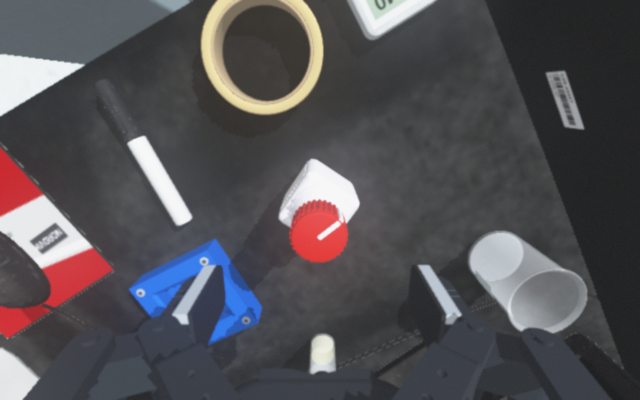

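The cap at (319,231) is centred between the pads, so I'm descending.

Emit:
servo_tool:
  commands: [0, 0, 0, 0.2, 2.5, 0, 1, 0, 0, 0, 0.2, 2.5, 0, 1, 0, 0, 0, 0, 2.2, 0, 1, 0, 0, 0, 0, 0, 0, 1]

```text
t: 2.25
tool_pos: [0.4714, 0.2882, 0.0924]
tool_rot: [-1.536, 0.338, -0.355]
contact_force: [-0.8, 0.5, -0.5]
opening: 0.0854
```

```bash
python3 - <<'E'
from h import *
o,r=obs(); print('to go, tool cm',r.T@(np.array([.4675,.2835,.079])-o['tool_pos'])*100)
snap('wrist','w3.png'); snap('scene','s3.png')
E
```

```text
t 2.25 pos [0.4714 0.2882 0.0924] F [-0.8  0.5 -0.5] M [-0.01  0.03 -0.04] op 0.0854
[[0.904, 0.012, 0.428], [-0.428, 0.004, 0.904], [0.009, -1.0, 0.009]] q [ 4.150e-01  1.000e-03  1.908e+00 -1.000e-03  1.220e+00 -7.130e-01]
to go, tool cm [-0.15955012  1.33061238 -0.60479114]
```

View pics/w3.png

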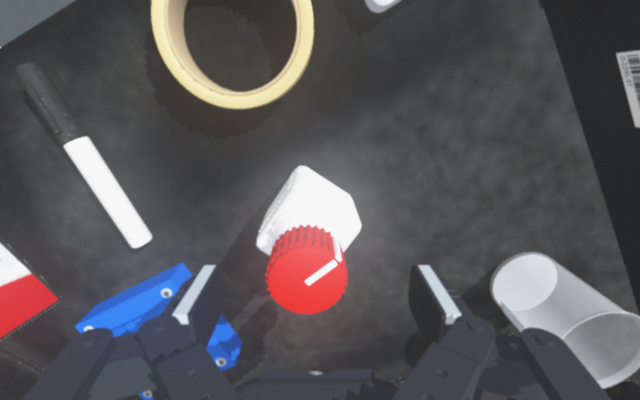

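View pics/s3.png

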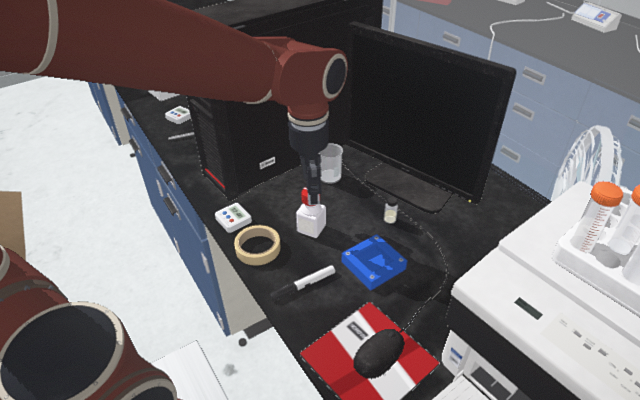

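Emit:
servo_tool:
  commands: [-0.009, 0, 0.009, -0.15, 0.7, -0.5, 1, 0, 0, 0, 0, 0.6, 0, 1, 0, 0, 0, 0, 0.2, 0, 1]

```text
t: 2.65
tool_pos: [0.4733, 0.2869, 0.0861]
tool_rot: [-1.534, 0.337, -0.356]
contact_force: [-0.8, -0.3, -0.2]
opening: 0.0854
```

```bash
cat > g.py <<'E'
from h import *
import sys
o,r=obs(); t=np.array([float(a) for a in sys.argv[1:4]]); print('to go, tool cm',np.round(r.T@(t-o['tool_pos'])*100,2))
y=r[:,1]; ax=r.T@np.cross(y,[0,0,-1]); print('tilt fix',np.round(ax,4),'zyaw',np.round(np.degrees(np.arctan2(r[1,2],r[0,2])),2))
E
python3 g.py .4675 .2835 .079
```

```text
t 2.65 pos [0.4733 0.2869 0.0861] F [-0.8 -0.3 -0.2] M [-0.03  0.    0.04] op 0.0854
[[0.904, 0.014, 0.428], [-0.428, 0.006, 0.904], [0.01, -1.0, 0.011]] q [ 0.41   0.01   1.911  0.     1.206 -0.718]
to go, tool cm [-0.39  0.7  -0.57]
tilt fix [-0.0113 -0.      0.0097] zyaw 64.67
```

Emit:
servo_tool:
  commands: [-0.015, 0, 0.015, -0.4, 0.7, -0.7, 1, -0.01, 0, 0.01, -0.3, 0.7, -0.5, 1]

```text
t: 2.85
tool_pos: [0.4623, 0.2792, 0.0728]
tool_rot: [-1.552, 0.361, -0.333]
contact_force: [0.3, 0.5, -0.3]
opening: 0.0853
```

```bash
python3 g.py .4675 .2835 .079
```

```text
t 2.85 pos [0.4623 0.2792 0.0728] F [ 0.3  0.5 -0.3] M [-0.01 -0.   -0.02] op 0.0853
[[0.904, -0.019, 0.428], [-0.428, -0.005, 0.904], [-0.015, -1.0, -0.013]] q [ 0.404  0.018  1.927  0.003  1.216 -0.726]
to go, tool cm [ 0.28 -0.63  0.6 ]
tilt fix [ 0.0131  0.     -0.015 ] zyaw 64.69
```

Emit:
servo_tool:
  commands: [0, 0, 0, 0, 0, 0, 1]

```text
t: 2.95
tool_pos: [0.461, 0.2784, 0.0712]
tool_rot: [-1.554, 0.363, -0.331]
contact_force: [0.8, 0.6, 0.3]
opening: 0.0852
```

```bash
python3 g.py .4675 .2835 .079
```

```text
t 2.95 pos [0.461  0.2784 0.0712] F [0.8 0.6 0.3] M [-0.02 -0.03 -0.04] op 0.0852
[[0.904, -0.022, 0.428], [-0.428, -0.007, 0.904], [-0.017, -1.0, -0.016]] q [ 0.404  0.019  1.929  0.003  1.217 -0.726]
to go, tool cm [ 0.36 -0.8   0.72]
tilt fix [ 0.0157 -0.     -0.0173] zyaw 64.68
```

Emit:
servo_tool:
  commands: [0, 0, 0, 0, 0, 0, 1]

```text
t: 3.05
tool_pos: [0.4608, 0.2782, 0.0709]
tool_rot: [-1.555, 0.364, -0.331]
contact_force: [0.2, 1.0, 0.8]
opening: 0.0855
```

```bash
python3 g.py .4675 .2835 .079
```

```text
t 3.05 pos [0.4608 0.2782 0.0709] F [0.2 1.  0.8] M [ 0.04  0.   -0.05] op 0.0855
[[0.904, -0.023, 0.428], [-0.428, -0.007, 0.904], [-0.018, -1.0, -0.016]] q [ 0.404  0.019  1.93   0.003  1.217 -0.726]
to go, tool cm [ 0.36 -0.83  0.75]
tilt fix [ 0.0162 -0.     -0.0177] zyaw 64.66
```

Emit:
servo_tool:
  commands: [0.008, 0, -0.009, 0.18, -0.4, 0.36, 1, 0.008, 0, -0.009, 0.18, -0.4, 0.36, 1, 0, 0, 0, 0, 0, 0, 1, 0, 0, 0, 0, 0, 0, 1]

```text
t: 3.45
tool_pos: [0.4683, 0.2839, 0.08]
tool_rot: [-1.541, 0.344, -0.349]
contact_force: [-1.0, 0.0, 0.3]
opening: 0.0851
```

```bash
python3 g.py .4675 .2835 .079
```

```text
t 3.45 pos [0.4683 0.2839 0.08  ] F [-1.   0.   0.3] M [-0.02  0.04  0.01] op 0.0851
[[0.904, 0.003, 0.428], [-0.428, 0.001, 0.904], [0.003, -1.0, 0.002]] q [ 4.090e-01  1.200e-02  1.920e+00 -1.000e-03  1.207e+00 -7.190e-01]
to go, tool cm [-0.06  0.1  -0.08]
tilt fix [-0.0021  0.      0.0026] zyaw 64.66
```

Emit:
servo_tool:
  commands: [0, 0, 0, 0, 0, 0, 0, 0, 0, 0, 0, 0, 0, 0, 0, 0, 0, 0, 0, 0, 0, 0, 0, 0, 0, 0, 0, 0, 0, 0, 0, 0, 0, 0, 0, 0, 0, 0, 0, 0, 0, 0, 0, 0, 0, 0, 0, 0, 0, 0, 0, 0, 0, 0, 0, 0]
  grip_force: 60

```text
t: 4.25
tool_pos: [0.4686, 0.2842, 0.0807]
tool_rot: [-1.541, 0.344, -0.349]
contact_force: [-1.4, -0.1, 1.3]
opening: 0.036
```

```bash
python3 - <<'E'
from h import *
obs(); snap('wrist','w4.png')
E
```

```text
t 4.25 pos [0.4686 0.2842 0.0807] F [-1.4 -0.1  1.3] M [-0.03  0.06  0.01] op 0.036
[[0.904, 0.004, 0.428], [-0.428, 0.001, 0.904], [0.003, -1.0, 0.003]] q [ 0.41   0.011  1.919 -0.     1.207 -0.719]
```

View pics/w4.png

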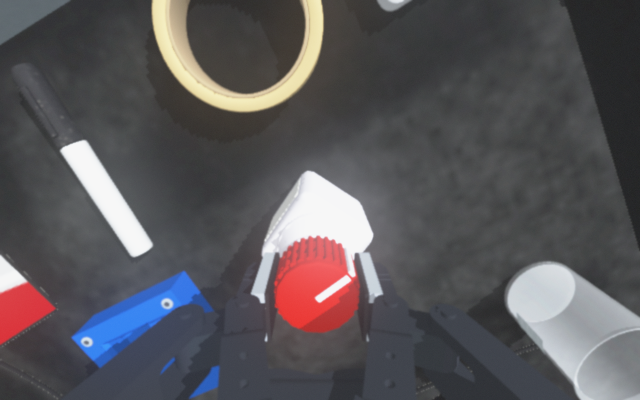

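Emit:
servo_tool:
  commands: [0, 0, 0, 0, -0.5, 0, 0, 0, 0, 0, 0, -1, 0, 0, 0, 0, 0, 0, -1.2, 0, 0, 0, 0, 0, 0, -1.2, 0, 0, 0, 0, 0, 0, -1, 0, 0, 0, 0, 0, 0, 0, 0, 0, 0, 0, 0, 0, 0, 0, 0]

```text
t: 5.0
tool_pos: [0.4672, 0.2835, 0.1326]
tool_rot: [-1.543, 0.346, -0.348]
contact_force: [0.1, 0.4, -2.7]
opening: 0.0361
```

```bash
python3 - <<'E'
from h import *
obs(); snap('scene','s5.png')
E
```

```text
t 5.0 pos [0.4672 0.2835 0.1326] F [ 0.1  0.4 -2.7] M [-0.02 -0.03  0.01] op 0.0361
[[0.904, 0.001, 0.428], [-0.428, 0.0, 0.904], [0.001, -1.0, 0.001]] q [ 4.100e-01 -5.300e-02  1.888e+00 -1.000e-03  1.305e+00 -7.190e-01]
```

View pics/s5.png

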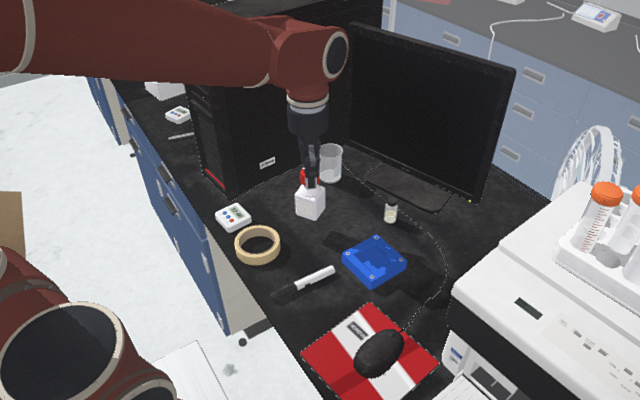

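Emit:
servo_tool:
  commands: [0, 0.1, 0, 0, 0, 0, 0, 0, 0.1, 0, 0, 0, 0, 0, 0, 0.1, 0, 0, 0, 0, 0, 0, 0.1, 0, 0, 0, 0, 0, 0, 0.1, 0, 0, 0, 0, 0, 0, 0, 0, 0, 0, 0, 0, 0, 0, 0, 1, 0, -0.35, 0, 0, 0, 0, 2, 0, -0.7, 0, 0, 0, 0, 2.5, 0, -0.85, 0, 0, 0, 0, 2.5, 0, -0.85, 0, 0, 0, 0, 2.5, 0, -0.85, 0, 0, 0, 0, 2.5, 0, -0.85, 0, 0, 0, 0, 1.8, 0, -0.6, 0, 0, 0, 0, 1, 0, -0.3, 0, 0, 0, 0, 0, 0, 0, 0, 0, 0, 0, 0, 0, 0, 0]

```text
t: 6.65
tool_pos: [0.5135, 0.1119, 0.1267]
tool_rot: [-1.451, 0.741, -0.734]
contact_force: [-0.4, -0.2, -2.2]
opening: 0.0363
```

```bash
python3 g.py .5175 .125 .13; python3 - <<'E'
from h import *
for n in ['scene','top','wrist']: snap(n,n+'6.png')
E
```

```text
t 6.65 pos [0.5135 0.1119 0.1267] F [-0.4 -0.2 -2.2] M [0.03 0.01 0.03] op 0.0363
[[0.586, -0.008, 0.81], [-0.81, -0.005, 0.586], [-0.0, -1.0, -0.009]] q [ 0.076 -0.091  1.935 -0.005  1.306 -0.549]
to go, tool cm [-0.83 -0.34  1.08]
tilt fix [ 0.0094 -0.     -0.0001] zyaw 35.87
```

View pics/scene6.png

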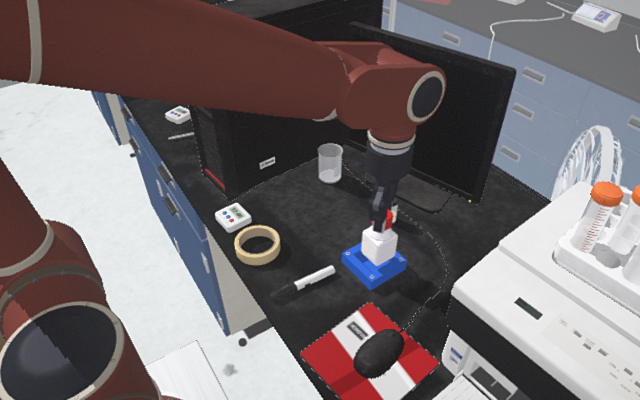

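View pics/top6.png

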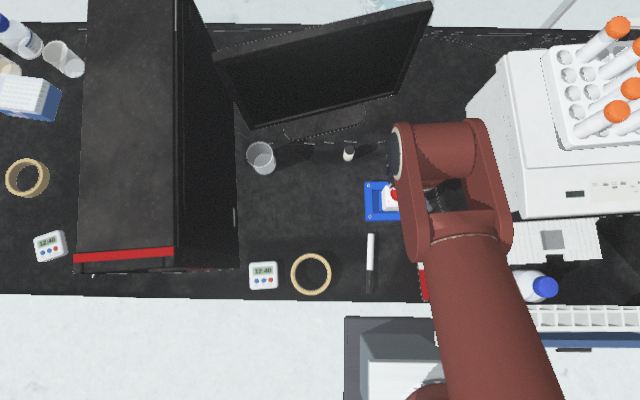

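View pics/wrist6.png

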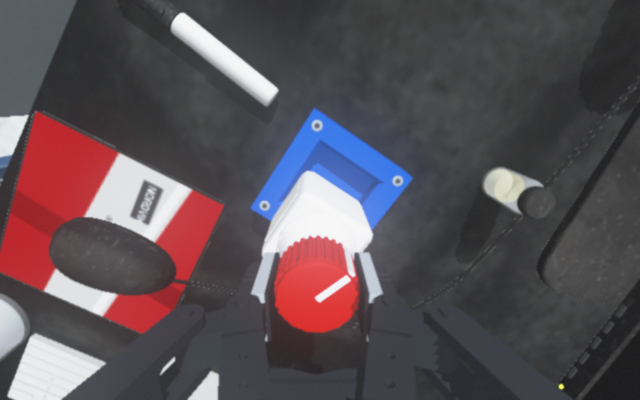

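The wrist view shows the bottle at (320,230) over the block, with screws at (317,125), (398,181) and (264,205). I'll measure the block and bottle relative to each other from this one camera.

```bash
cat > m6.py <<'E'
from h import *
d=dict(np.load('pics/wrist6.png.npz')); f=d['frame']; H,S,V=cv2.split(cv2.cvtColor(f,cv2.COLOR_RGB2HSV))
vv,uu=np.mgrid[:400,:640]; o,v=ray(d,np.c_[uu.ravel(),vv.ravel()]); W=o+v*d['depth'].reshape(-1,1)
# refine screws
g=f.min(2)
P=[]
for u0,v0 in [(317,125),(398,181),(264,205)]:
    w=np.clip(g[v0-7:v0+8,u0-7:u0+8].astype(float)-g[v0-7:v0+8,u0-7:u0+8].mean()-20,0,None)
    yy,xx=np.mgrid[v0-7:v0+8,u0-7:u0+8]; P.append(((w*xx).sum()/w.sum(),(w*yy).sum()/w.sum()))
P=plane(d,P,.026)[:,:2]; print('screws',P.round(4).tolist(),'c',(P[1]+P[2])/2)
for a,b in [(0,1),(0,2)]:
    e=P[b]-P[a]; print(np.linalg.norm(e),np.degrees(np.arctan2(e[1],e[0]))%90)
z=.1267; c0=np.array([.5135,.1119])
r=np.hypot(W[:,0]-c0[0],W[:,1]-c0[1])
top=(r<.03)&(((H<8)|(H>172))&(S>120)).ravel(); zt=np.percentile(W[top,2],90); print('ztop',zt)
t2=((((H<8)|(H>172))&(S>120)).ravel()&(r<.04)&(W[:,2]>zt-.004))
Q=W[t2]; print('cap top mean',Q.mean(0),np.ptp(Q[:,:2],axis=0))
wh=(r<.06)&((S<60)&(V>110)).ravel()&(W[:,2]>.03)&(W[:,2]<.118)
print('body rect',cv2.minAreaRect(W[wh,:2].astype(np.float32)),W[wh,2].min(),W[wh,2].max())
for lo,hi in [(.05,.075),(.075,.1),(.1,.118)]:
    m=wh&(W[:,2]>lo)&(W[:,2]<hi); print(lo,m.sum(), cv2.minAreaRect(W[m,:2].astype(np.float32)))
cv2.imwrite('pics/w6c.png',cv2.cvtColor(cv2.resize(f[95:345,225:425],None,fx=2.4,fy=2.4,interpolation=2),cv2.COLOR_RGB2BGR))
E
python3 m6.py
```

```text
screws [[0.4774, 0.1614], [0.5522, 0.1642], [0.4803, 0.0868]] c [0.51625206 0.12549286]
0.07483522503166727 2.1193328614509577
0.07472630191806179 2.210716933601745
ztop 0.15264721726714542
cap top mean [0.51251475 0.113697   0.15183358] [0.03792284 0.03820001]
body rect ((0.5123123526573181, 0.1139347031712532), (0.04953550919890404, 0.0477333627641201), 2.1225836277008057) 0.04935017782046239 0.11799955803818121
0.05 691 ((0.5010839104652405, 0.12585869431495667), (0.06278388202190399, 0.02947056107223034), 43.816009521484375)
0.075 1258 ((0.5016248822212219, 0.12509779632091522), (0.06418722867965698, 0.031342729926109314), 44.838016510009766)
0.1 3361 ((0.5127469897270203, 0.11379358172416687), (0.04863116890192032, 0.047506917268037796), 2.0067856311798096)
```

View pics/w6c.png

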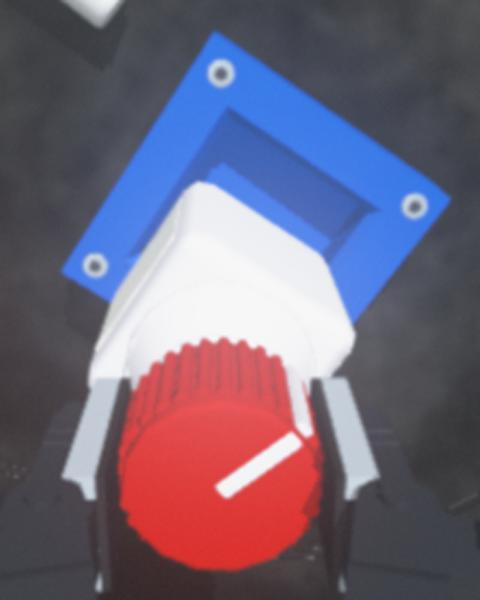

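Emit:
servo_tool:
  commands: [0.005, 0, 0, -0.37, 0, 0.5, 0, 0.005, 0, 0, -0.37, 0, 0.5, 0, 0, 0, 0, 0, 0, 0, 0, 0, 0, 0, 0, 0, 0, 0]

```text
t: 7.2
tool_pos: [0.5169, 0.1278, 0.1267]
tool_rot: [-1.442, 0.732, -0.733]
contact_force: [-0.5, 0.2, -2.8]
opening: 0.0363
```

```bash
python3 g.py .5173 .1236 .115; python3 - <<'E'
from h import *
snap('wrist','wrist7.png')
E
sed -i 's/wrist6/wrist7/; s/c0=.*/c0=np.array([.5173,.1236])/; s/^g=f/g=f/' m6.py; python3 - <<'E'
import cv2; f=cv2.imread('pics/wrist7.png'); cv2.imwrite('pics/w7c.png',cv2.resize(f[95:345,225:425],None,fx=2.4,fy=2.4,interpolation=2))
E
```

```text
t 7.2 pos [0.5169 0.1278 0.1267] F [-0.5  0.2 -2.8] M [-0.02  0.06  0.08] op 0.0363
[[0.59, 0.001, 0.807], [-0.807, 0.001, 0.59], [-0.0, -1.0, 0.002]] q [ 1.020e-01 -8.100e-02  1.925e+00  1.000e-03  1.296e+00 -5.300e-01]
to go, tool cm [ 0.36  1.17 -0.22]
tilt fix [-0.0018  0.     -0.0005] zyaw 36.16
```

View pics/w7c.png

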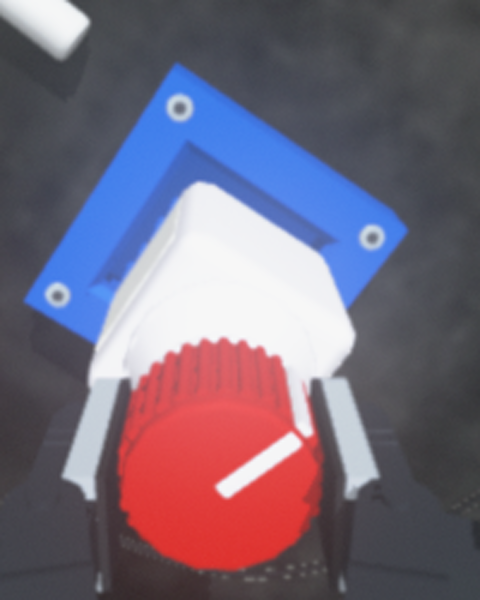

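```bash
sed -i 's/(317,125),(398,181),(264,205)/(300,140),(380,194),(249,218)/' m6.py; python3 m6.py | head -6
```

```text
screws [[0.4775, 0.1614], [0.5521, 0.1642], [0.4802, 0.0868]] c [0.51613159 0.12549554]
0.07464898287081241 2.130836528852555
0.07463873747842373 2.024461273223821
ztop 0.15258594646612486
cap top mean [0.51584712 0.12892381 0.15174836] [0.03829216 0.0386383 ]
body rect ((0.516097366809845, 0.12956520915031433), (0.04917016625404358, 0.047792430967092514), 2.4569003582000732) 0.04978114323262639 0.117858485147296
```

Emit:
servo_tool:
  commands: [0, 0, 0, 0.12, 0.4, -0.08, 0, 0, 0, 0, 0.12, 0.4, -0.08, 0, 0, 0, 0, 0, 0, 0, 0, 0, 0, 0, 0, 0, 0, 0]

```text
t: 7.65
tool_pos: [0.5168, 0.1244, 0.1176]
tool_rot: [-1.442, 0.733, -0.733]
contact_force: [-0.7, 0.1, -3.6]
opening: 0.0361
```

```bash
python3 g.py .5171 .1241 .0887
```

```text
t 7.65 pos [0.5168 0.1244 0.1176] F [-0.7  0.1 -3.6] M [-0.08  0.03 -0.01] op 0.0361
[[0.59, 0.0, 0.808], [-0.808, 0.001, 0.59], [-0.001, -1.0, 0.001]] q [ 9.600e-02 -7.300e-02  1.933e+00  1.000e-03  1.280e+00 -5.360e-01]
to go, tool cm [0.05 2.89 0.  ]
tilt fix [-0.0011 -0.     -0.0008] zyaw 36.15
```

Emit:
servo_tool:
  commands: [0, 0, 0, 0.02, 0.5, 0, 0, 0, 0, 0, 0, 0.5, 0, 0, 0, 0, 0, 0, 0.4, 0, 0, 0, 0, 0, 0, 0.2, 0, 0]

```text
t: 8.05
tool_pos: [0.5171, 0.124, 0.1004]
tool_rot: [-1.442, 0.733, -0.734]
contact_force: [0.8, 0.2, -3.6]
opening: 0.0363
```

```bash
python3 g.py .5171 .1241 .0887
```

```text
t 8.05 pos [0.5171 0.124  0.1004] F [ 0.8  0.2 -3.6] M [-0.02  0.03 -0.  ] op 0.0363
[[0.589, 0.001, 0.808], [-0.808, 0.001, 0.589], [-0.001, -1.0, 0.001]] q [ 9.500e-02 -5.200e-02  1.945e+00  1.000e-03  1.248e+00 -5.360e-01]
to go, tool cm [-0.01  1.17  0.01]
tilt fix [-0.0014  0.     -0.0006] zyaw 36.12
```

No contact so far, with the bottle's bottom at about 0.020, inside the mouth. I'll continue to the floor.

Emit:
servo_tool:
  commands: [0, 0, 0, 0, 0.35, 0, 0, 0, 0, 0, 0, 0.3, 0, 0, 0, 0, 0, 0, 0.2, 0, 0, 0, 0, 0, 0, 0.15, 0, 0, 0, 0, 0, 0, 0, 0, 0]

```text
t: 8.55
tool_pos: [0.5169, 0.1241, 0.089]
tool_rot: [-1.442, 0.734, -0.733]
contact_force: [-0.1, 1.1, -3.5]
opening: 0.0367
```

```bash
python3 g.py .5171 .1241 .0887
```

```text
t 8.55 pos [0.5169 0.1241 0.089 ] F [-0.1  1.1 -3.5] M [-0.03  0.03  0.02] op 0.0367
[[0.59, 0.0, 0.808], [-0.808, 0.001, 0.59], [-0.001, -1.0, 0.001]] q [ 9.500e-02 -3.700e-02  1.951e+00  1.000e-03  1.227e+00 -5.360e-01]
to go, tool cm [0.01 0.03 0.02]
tilt fix [-0.0009  0.     -0.001 ] zyaw 36.12
```

Bottle weight is still on the tool, so I'll edge down until I feel the floor.

Emit:
servo_tool:
  commands: [0, 0, 0, 0, 0.15, 0, 0, 0, 0, 0, 0, 0, 0, 0]

```text
t: 8.75
tool_pos: [0.5177, 0.1243, 0.0892]
tool_rot: [-1.441, 0.733, -0.734]
contact_force: [-0.3, -0.6, -2.8]
opening: 0.0365
```

Emit:
servo_tool:
  commands: [0, 0, 0, 0, 0.15, 0, 0, 0, 0, 0, 0, 0, 0, 0]

```text
t: 8.95
tool_pos: [0.5185, 0.1245, 0.0889]
tool_rot: [-1.44, 0.731, -0.735]
contact_force: [-0.0, 0.2, -2.7]
opening: 0.0363
```

Emit:
servo_tool:
  commands: [0, 0, 0, -0.05, 0.2, -0.05, 0, 0, 0, 0, 0, 0.2, 0, 0, 0, 0, 0, 0, 0, 0, 0]

```text
t: 9.25
tool_pos: [0.5192, 0.1246, 0.089]
tool_rot: [-1.44, 0.73, -0.736]
contact_force: [-1.5, 0.4, -2.6]
opening: 0.0362
```

```bash
python3 g.py .5171 .1241 .0887
```

```text
t 9.25 pos [0.5192 0.1246 0.089 ] F [-1.5  0.4 -2.6] M [-0.11  0.46 -0.1 ] op 0.0362
[[0.59, 0.005, 0.808], [-0.808, 0.001, 0.59], [0.002, -1.0, 0.005]] q [ 9.600e-02 -3.500e-02  1.949e+00  1.000e-03  1.222e+00 -5.360e-01]
to go, tool cm [-0.08  0.03 -0.2 ]
tilt fix [-0.005   0.      0.0018] zyaw 36.14
```

Emit:
servo_tool:
  commands: [-0.005, 0, 0.002, -0.1, 0.2, -0.2, 0, 0, 0, 0, 0, 0.3, 0, 0]

```text
t: 9.45
tool_pos: [0.5195, 0.1248, 0.088]
tool_rot: [-1.44, 0.73, -0.736]
contact_force: [-11.7, -1.8, 21.8]
opening: 0.0366
```

```bash
python3 g.py .5171 .1241 .0887;  python3 - <<'E'
from h import *
d=snap('scene','s8.png'); f=d['frame']; cv2.imwrite('pics/s8c.png',cv2.cvtColor(cv2.resize(f[180:300,320:440],None,fx=5,fy=5,interpolation=2),cv2.COLOR_RGB2BGR))
E
```

```text
t 9.45 pos [0.5195 0.1248 0.088 ] F [-11.7  -1.8  21.8] M [-0.38  1.97 -0.06] op 0.0366
[[0.59, 0.005, 0.808], [-0.808, 0.001, 0.59], [0.002, -1.0, 0.005]] q [ 9.600e-02 -3.200e-02  1.949e+00  1.000e-03  1.220e+00 -5.350e-01]
to go, tool cm [-0.08 -0.07 -0.23]
tilt fix [-0.005   0.      0.0021] zyaw 36.13
```

View pics/s8c.png

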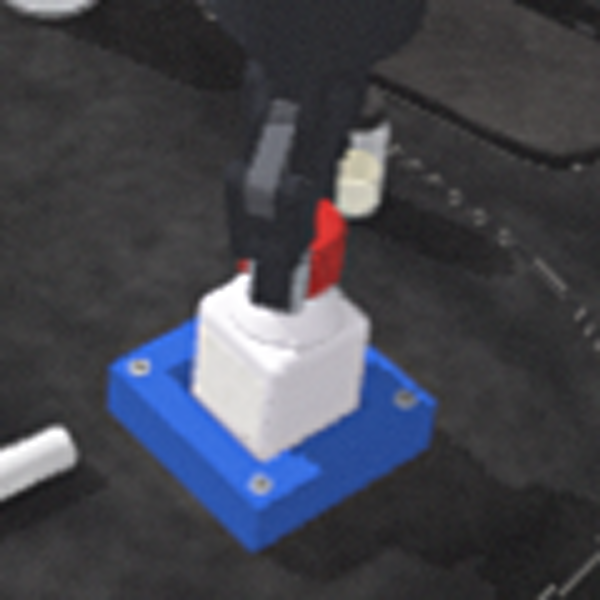

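```bash
python3 - <<'E'
from h import *
snap('wrist','wrist8.png')
for fn,tz,c in [('w4',.0807,(.467,.2845)),('wrist7',.1267,(.516,.129)),('wrist8',.088,(.517,.125))]:
    d=dict(np.load(f'pics/{fn}.png.npz')); f=d['frame']; H,S,V=cv2.split(cv2.cvtColor(f,cv2.COLOR_RGB2HSV))
    vv,uu=np.mgrid[:400,:640]; o,v=ray(d,np.c_[uu.ravel(),vv.ravel()]); W=o+v*d['depth'].reshape(-1,1)
    r=np.hypot(W[:,0]-c[0],W[:,1]-c[1]); red=(((H<8)|(H>172))&(S>120)).ravel()
    t=red&(r<.015); zt=np.median(W[t,2]); t2=red&(r<.04)&(abs(W[:,2]-zt)<.003)
    wh=(r<.06)&((S<60)&(V>110)).ravel()&(W[:,2]>tz-.072)&(W[:,2]<tz-.01)
    blue=((H>100)&(H<128)&(S>130)&(V>60)).ravel()&(abs(W[:,2]-.026)<.005)
    print(fn,'captop',zt,'rel',zt-tz,'c',W[t2].mean(0),'body',cv2.minAreaRect(W[wh,:2].astype(np.float32)),'blocktop',np.median(W[blue,2]))
E
```

```text
w4 captop 0.1060654156363094 rel 0.02536541563630941 c [0.46735952 0.28445416 0.10588085] body ((0.4673009216785431, 0.285025417804718), (0.04897771775722504, 0.04798085242509842), 30.823165893554688) blocktop 0.024694933731446975
wrist7 captop 0.15203268794605834 rel 0.025332687946058335 c [0.51597487 0.12878003 0.15181191] body ((0.516097366809845, 0.12956520915031433), (0.04917016625404358, 0.047792430967092514), 2.4569003582000732) blocktop 0.02479594252217797
wrist8 captop 0.11373034387473552 rel 0.025730343874735523 c [0.51823353 0.12575041 0.1135234 ] body ((0.516437292098999, 0.1252191811800003), (0.08190049976110458, 0.08207385987043381), 2.120276689529419) blocktop 0.024826662050011716
```

View pics/wrist8.png

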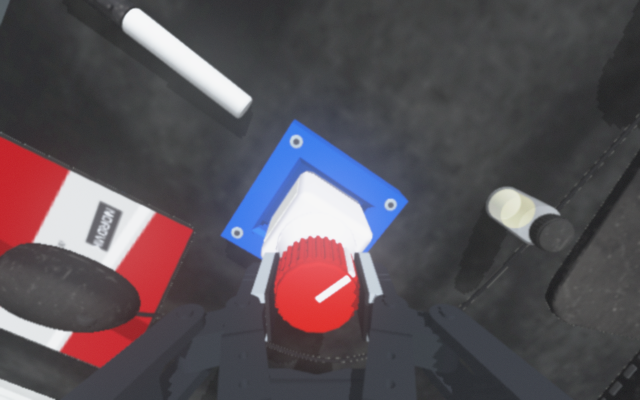

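The cap top is 7.7 mm above its on-table reading, which matches the 8 mm pocket floor, so the bottle is seated. It is about 2 mm off in +x, so I'll relieve that before screwing.

Emit:
servo_tool:
  commands: [-0.003, 0, 0.001, -0.1, 0, -0.15, 0, -0.003, 0, 0.001, -0.06, 0.05, -0.08, 0]

```text
t: 9.75
tool_pos: [0.5177, 0.1247, 0.0887]
tool_rot: [-1.443, 0.732, -0.735]
contact_force: [1.6, 0.6, 1.2]
opening: 0.0363
```

```bash
python3 g.py .5171 .1241 .0882
```

```text
t 9.75 pos [0.5177 0.1247 0.0887] F [1.6 0.6 1.2] M [-0.03 -0.24 -0.04] op 0.0363
[[0.59, 0.002, 0.808], [-0.808, -0.001, 0.59], [0.002, -1.0, 0.001]] q [ 9.700e-02 -3.500e-02  1.950e+00 -1.000e-03  1.225e+00 -5.330e-01]
to go, tool cm [ 0.02  0.05 -0.08]
tilt fix [-0.0012  0.      0.0018] zyaw 36.14
```

Good. Now I'll screw clockwise (+ry), starting with about 0.6 rad and a slight downward bias.

Emit:
servo_tool:
  commands: [0, 0.1, 0, 0, 0.05, 0, 0, 0, 0.1, 0, 0, 0.05, 0, 0, 0, 0.1, 0, 0, 0.05, 0, 0, 0, 0.1, 0, 0, 0.05, 0, 0, 0, 0.1, 0, 0, 0.05, 0, 0, 0, 0.1, 0, 0, 0.05, 0, 0]

```text
t: 10.35
tool_pos: [0.5182, 0.1249, 0.088]
tool_rot: [-1.213, 1.201, -1.205]
contact_force: [-3.0, 0.1, 5.0]
opening: 0.0361
```

```bash
python3 g.py .5171 .1241 .0882;  python3 - <<'E'
from h import *
snap('wrist','w9.png')
E
```

```text
t 10.35 pos [0.5182 0.1249 0.088 ] F [-3.   0.1  5. ] M [-0.07  0.53  0.07] op 0.0361
[[0.009, 0.002, 1.0], [-1.0, -0.001, 0.009], [0.001, -1.0, 0.002]] q [ 0.098 -0.033  1.949 -0.002  1.224  0.089]
to go, tool cm [ 0.07 -0.02 -0.11]
tilt fix [-0.0017  0.      0.0013] zyaw 0.49
```

View pics/w9.png

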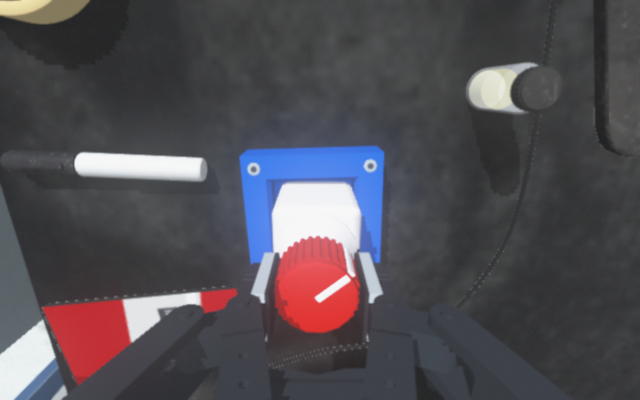

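Emit:
servo_tool:
  commands: [0, 0.1, 0, 0, 0.03, -0.06, 0, 0, 0.1, 0, 0, 0.05, 0, 0, 0, 0.1, 0, 0, 0.05, -0.03, 0, 0, 0.08, 0, 0, 0.05, 0, 0]

```text
t: 10.8
tool_pos: [0.5182, 0.1248, 0.0876]
tool_rot: [-0.998, 1.486, -1.492]
contact_force: [-2.7, -0.0, 5.6]
opening: 0.0361
```

```bash
python3 g.py .5171 .1241 .0875
```

```text
t 10.8 pos [0.5182 0.1248 0.0876] F [-2.7 -0.   5.6] M [-0.05  0.51  0.05] op 0.0361
[[-0.379, 0.003, 0.925], [-0.925, -0.002, -0.379], [0.001, -1.0, 0.004]] q [ 0.098 -0.033  1.95  -0.002  1.221  0.488]
to go, tool cm [ 0.11  0.01 -0.08]
tilt fix [-0.0036 -0.      0.0006] zyaw -22.29
```

Emit:
servo_tool:
  commands: [0, 0.08, 0, 0, 0.03, -0.04, 0]

```text
t: 10.9
tool_pos: [0.5181, 0.1248, 0.0876]
tool_rot: [-0.946, 1.544, -1.551]
contact_force: [-0.2, -1.2, 3.0]
opening: 0.0366
```

```bash
python3 g.py .5171 .1241 .0875
```

```text
t 10.9 pos [0.5181 0.1248 0.0876] F [-0.2 -1.2  3. ] M [-0.2   0.18  0.08] op 0.0366
[[-0.455, 0.004, 0.891], [-0.891, -0.002, -0.455], [0.001, -1.0, 0.004]] q [ 0.098 -0.033  1.951 -0.003  1.221  0.571]
to go, tool cm [ 0.11  0.01 -0.06]
tilt fix [-0.0042 -0.      0.0005] zyaw -27.06
```

Emit:
servo_tool:
  commands: [0, 0.08, 0, 0, 0.03, -0.04, 0]

```text
t: 11.0
tool_pos: [0.5181, 0.1248, 0.0875]
tool_rot: [-0.891, 1.6, -1.609]
contact_force: [-0.3, -1.0, 3.5]
opening: 0.0362
```

```bash
python3 g.py .5171 .1241 .0875
```

```text
t 11.0 pos [0.5181 0.1248 0.0875] F [-0.3 -1.   3.5] M [-0.06  0.22  0.02] op 0.0362
[[-0.527, 0.004, 0.85], [-0.85, -0.003, -0.527], [0.0, -1.0, 0.005]] q [ 0.098 -0.034  1.951 -0.004  1.22   0.655]
to go, tool cm [ 0.11  0.   -0.05]
tilt fix [-0.0053  0.      0.0002] zyaw -31.82
```

Emit:
servo_tool:
  commands: [0, 0.08, 0, 0, 0.03, -0.04, 0]

```text
t: 11.1
tool_pos: [0.5181, 0.1248, 0.0874]
tool_rot: [-0.833, 1.656, -1.666]
contact_force: [-0.3, -1.1, 3.8]
opening: 0.0362
```

```bash
python3 g.py .5171 .1241 .0875
```

```text
t 11.1 pos [0.5181 0.1248 0.0874] F [-0.3 -1.1  3.8] M [-0.11  0.21  0.05] op 0.0362
[[-0.596, 0.005, 0.803], [-0.803, -0.003, -0.596], [-0.0, -1.0, 0.006]] q [ 0.099 -0.034  1.952 -0.004  1.219  0.739]
to go, tool cm [ 0.12 -0.01 -0.04]
tilt fix [-0.0062 -0.     -0.0003] zyaw -36.59
```

Emit:
servo_tool:
  commands: [-0.005, 0.06, 0, 0, 0.02, 0, 0]

```text
t: 11.2
tool_pos: [0.5182, 0.1248, 0.0873]
tool_rot: [-0.79, 1.703, -1.705]
contact_force: [-2.4, 0.5, 2.8]
opening: 0.0362
```

```bash
python3 g.py .5171 .1241 .0875; python3 - <<'E'
from h import *
d=snap('wrist','w10.png'); f=d['frame'];cv2.imwrite('pics/w10c.png',cv2.cvtColor(cv2.resize(f[130:350,220:420],None,fx=2.7,fy=2.7,interpolation=2),cv2.COLOR_RGB2BGR))
E
```

```text
t 11.2 pos [0.5182 0.1248 0.0873] F [-2.4  0.5  2.8] M [0.08 0.35 0.21] op 0.0362
[[-0.645, 0.001, 0.764], [-0.764, -0.001, -0.645], [-0.0, -1.0, 0.001]] q [ 9.700e-02 -3.200e-02  1.949e+00 -1.000e-03  1.223e+00  7.980e-01]
to go, tool cm [ 0.12 -0.02 -0.04]
tilt fix [-0.0014 -0.     -0.0005] zyaw -40.18
```

View pics/w10c.png

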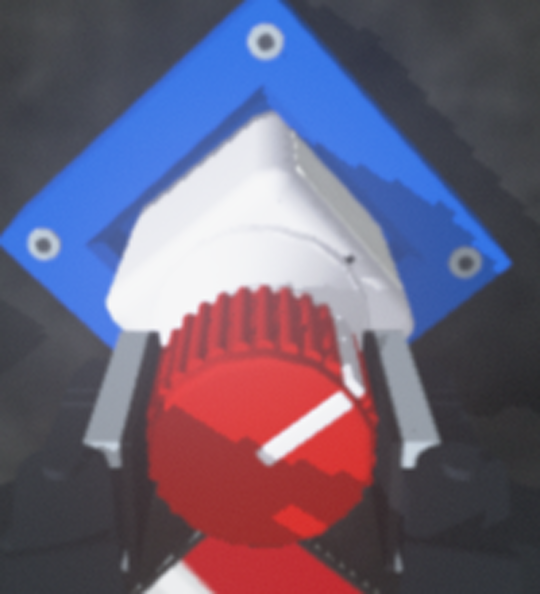

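The torque jumped to 0.21 N·m, and the pointer's side line (crop 350,370) stands over the black tick (349,259). One more push should confirm the stop.

Emit:
servo_tool:
  commands: [0, 0.06, 0, 0, 0.02, 0, 0]

```text
t: 11.35
tool_pos: [0.5179, 0.1254, 0.0873]
tool_rot: [-0.746, 1.746, -1.743]
contact_force: [-4.8, 4.8, 6.9]
opening: 0.0362
```

```bash
python3 g.py .5171 .1241 .0875
```

```text
t 11.35 pos [0.5179 0.1254 0.0873] F [-4.8  4.8  6.9] M [0.64 0.94 0.63] op 0.0362
[[-0.69, -0.0, 0.723], [-0.723, 0.001, -0.69], [-0.001, -1.0, -0.001]] q [ 9.700e-02 -3.100e-02  1.949e+00  1.000e-03  1.224e+00  8.590e-01]
to go, tool cm [ 0.15 -0.02  0.03]
tilt fix [ 0.001   0.     -0.0007] zyaw -43.66
```

Emit:
servo_tool:
  commands: [0, 0.06, 0, 0, 0.02, 0, 0]

```text
t: 11.45
tool_pos: [0.5172, 0.1252, 0.0874]
tool_rot: [-0.705, 1.785, -1.783]
contact_force: [-4.6, -1.7, 7.1]
opening: 0.0363
```

```bash
python3 g.py .5171 .1241 .0875
```

```text
t 11.45 pos [0.5172 0.1252 0.0874] F [-4.6 -1.7  7.1] M [-0.42  0.83  0.98] op 0.0363
[[-0.732, -0.002, 0.682], [-0.682, -0.0, -0.732], [0.002, -1.0, -0.001]] q [ 0.098 -0.031  1.949 -0.     1.226  0.918]
to go, tool cm [ 0.08 -0.01  0.07]
tilt fix [ 0.0015 -0.      0.002 ] zyaw -47.02
```

Emit:
servo_tool:
  commands: [0, 0.06, 0, 0, 0.02, 0, 0]

```text
t: 11.55
tool_pos: [0.5171, 0.1249, 0.0875]
tool_rot: [-0.661, 1.82, -1.821]
contact_force: [-2.8, -0.3, 4.2]
opening: 0.0363
```

```bash
python3 g.py .5171 .1241 .0875; python3 - <<'E'
from h import *
d=snap('wrist','w11.png'); f=d['frame'];cv2.imwrite('pics/w11c.png',cv2.cvtColor(cv2.resize(f[130:350,220:420],None,fx=2.7,fy=2.7,interpolation=2),cv2.COLOR_RGB2BGR))
E
```

```text
t 11.55 pos [0.5171 0.1249 0.0875] F [-2.8 -0.3  4.2] M [0.02 0.29 2.01] op 0.0363
[[-0.769, -0.003, 0.64], [-0.64, -0.002, -0.769], [0.003, -1.0, -0.0]] q [ 0.098 -0.032  1.949 -0.002  1.227  0.976]
to go, tool cm [ 0.05 -0.    0.07]
tilt fix [0.0003 0.     0.0034] zyaw -50.24
```

View pics/w11c.png

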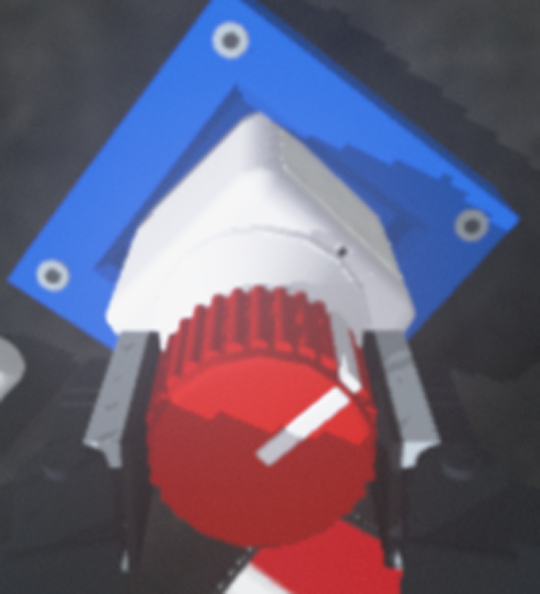

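Torque rose sharply to 2 N·m with the pointer over the tick, and the bottle itself then turned against the pocket walls, so the cap is bottomed out. I'll hold a moment, then back off counter-clockwise.

Emit:
servo_tool:
  commands: [0, 0, 0, 0, 0, 0, 0, 0, 0.03, 0, 0, 0, 0, 0, 0, 0, 0, 0, 0, 0, 0]

```text
t: 11.9
tool_pos: [0.5171, 0.1249, 0.0875]
tool_rot: [-0.636, 1.84, -1.842]
contact_force: [-1.7, -0.8, 4.0]
opening: 0.0362
```

```bash
python3 g.py .5171 .1241 .0875
```

```text
t 11.9 pos [0.5171 0.1249 0.0875] F [-1.7 -0.8  4. ] M [-0.1   0.39  0.48] op 0.0362
[[-0.789, -0.003, 0.615], [-0.615, -0.002, -0.789], [0.003, -1.0, -0.0]] q [ 0.098 -0.031  1.949 -0.002  1.227  1.007]
to go, tool cm [ 0.05 -0.    0.06]
tilt fix [0.0003 0.     0.0034] zyaw -52.07
```

Emit:
servo_tool:
  commands: [0, -0.1, 0, 0, -0.01, 0, 0, 0, -0.1, 0, 0, -0.01, 0, 0, 0, -0.1, 0, 0, -0.01, 0, 0, 0, -0.1, 0, 0, -0.01, 0, 0, 0, -0.1, 0, 0, -0.01, 0, 0, 0, -0.1, 0, 0, -0.01, 0, 0]

```text
t: 12.5
tool_pos: [0.5181, 0.1247, 0.0878]
tool_rot: [-1.059, 1.42, -1.419]
contact_force: [-2.6, -0.4, 4.1]
opening: 0.0363
```

```bash
python3 g.py .5171 .1241 .0875; python3 - <<'E'
from h import *
d=snap('wrist','w12.png'); f=d['frame'];cv2.imwrite('pics/w12c.png',cv2.cvtColor(cv2.resize(f[130:350,220:420],None,fx=2.7,fy=2.7,interpolation=2),cv2.COLOR_RGB2BGR))
E
```

```text
t 12.5 pos [0.5181 0.1247 0.0878] F [-2.6 -0.4  4.1] M [-0.09  0.46 -0.01] op 0.0363
[[-0.286, -0.0, 0.958], [-0.958, -0.0, -0.286], [0.0, -1.0, -0.0]] q [ 0.097 -0.031  1.948 -0.     1.225  0.386]
to go, tool cm [ 0.09  0.03 -0.08]
tilt fix [0.0004 0.     0.0002] zyaw -16.59
```

View pics/w12c.png

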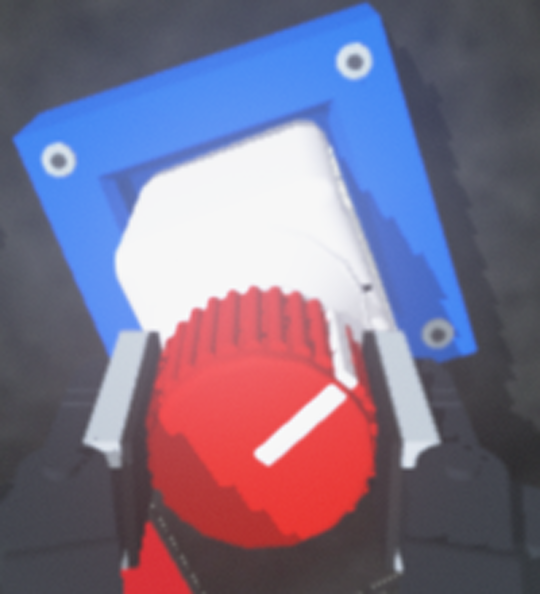

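```bash
cat > pt.py <<'E'
from h import *
import sys
for fn in sys.argv[1:]:
    d=dict(np.load(f'pics/{fn}.png.npz')); f=d['frame']; H,S,V=cv2.split(cv2.cvtColor(f,cv2.COLOR_RGB2HSV))
    vv,uu=np.mgrid[:400,:640]; o,v=ray(d,np.c_[uu.ravel(),vv.ravel()]); W=o+v*d['depth'].reshape(-1,1)
    c=np.array([.5165,.1255]); r=np.hypot(W[:,0]-c[0],W[:,1]-c[1]); red=(((H<8)|(H>172))&(S>120)).ravel()
    zt=np.median(W[red&(r<.015),2]); top=(abs(W[:,2]-zt)<.004)&(r<.024)
    tr=W[top&red]; (cx,cy),rad=cv2.minEnclosingCircle(tr[:,:2].astype(np.float32))
    m=top&((S<110)).ravel()&(V.ravel()>90)&(np.hypot(W[:,0]-cx,W[:,1]-cy)<.0175)
    P=plane(d,np.c_[uu.ravel()[m],vv.ravel()[m]].astype(float),zt)[:,:2]
    l=cv2.fitLine(P.astype(np.float32),cv2.DIST_HUBER,0,.01,.01).ravel(); g=P.mean(0)-[cx,cy]
    a=np.degrees(np.arctan2(l[1],l[0])); 
    if l[:2]@g<0:a+=180
    # body: points below shoulder top
    b=(r<.045)&(~red)&(S.ravel()<90)&(V.ravel()>60)&(W[:,2]>.031)&(W[:,2]<.0795-.0)
    rc=cv2.minAreaRect(W[b,:2].astype(np.float32))
    print(fn,'zt',zt.round(4),'cap',np.round([cx,cy,rad],4),'ptr n',m.sum(),'yaw',a.round(1),'radial',np.degrees(np.arctan2(g[1],g[0])).round(1),'| body',np.round(rc[0],4),np.round(rc[1],4),round(rc[2],1))
E
python3 pt.py wrist8.png w9 w10 w11 w12 2>/dev/null || python3 pt.py wrist8 w9 w10 w11 w12
```

```text
wrist8 zt 0.1137 cap [0.5198 0.1251 0.0195] ptr n 328 yaw 76.3 radial 74.1 | body [0.5186 0.1263] [0.0501 0.048 ] 2.2
w9 zt 0.1135 cap [0.5187 0.1253 0.0196] ptr n 339 yaw 41.0 radial 38.2 | body [0.5184 0.1359] [0.0501 0.0295] 0.6
w10 zt 0.1129 cap [0.5186 0.1249 0.0195] ptr n 334 yaw 0.9 radial -0.8 | body [0.5283 0.1362] [0.0362 0.0648] 47.7
w11 zt 0.113 cap [0.5176 0.1253 0.0195] ptr n 331 yaw -6.2 radial -8.5 | body [0.5288 0.1347] [0.0357 0.0644] 40.3
w12 zt 0.1133 cap [0.5173 0.1249 0.0203] ptr n 331 yaw 25.2 radial 27.5 | body [0.5181 0.1288] [0.0505 0.0432] 4.9
```

Emit:
servo_tool:
  commands: [0, -0.1, 0, 0, -0.01, -0.03, 0, 0, -0.1, 0, 0, -0.01, 0, 0, 0, -0.1, 0, 0, -0.01, 0, 0, 0, -0.1, 0, 0, -0.01, -0.03, 0, 0, -0.1, 0, 0, -0.01, 0, 0, 0, -0.1, 0, 0, -0.01, 0, 0, 0, -0.1, 0, 0, -0.01, 0, 0, 0, -0.1, 0, 0, -0.01, 0, 0, 0, -0.1, 0, 0, -0.01, 0, 0, 0, -0.1, 0, 0, -0.01, 0, 0]

```text
t: 13.55
tool_pos: [0.5179, 0.1247, 0.0887]
tool_rot: [-1.466, 0.659, -0.657]
contact_force: [-2.5, -0.5, 4.6]
opening: 0.0362
```

```bash
python3 g.py .5171 .1245 .089; python3 - <<'E'
from h import *
d=snap('wrist','w13.png'); f=d['frame'];cv2.imwrite('pics/w13c.png',cv2.cvtColor(cv2.resize(f[130:350,220:420],None,fx=2.7,fy=2.7,interpolation=2),cv2.COLOR_RGB2BGR))
E
python3 pt.py w13
```

```text
t 13.55 pos [0.5179 0.1247 0.0887] F [-2.5 -0.5  4.6] M [-0.1   0.38 -0.04] op 0.0362
[[0.666, -0.0, 0.746], [-0.746, 0.003, 0.666], [-0.002, -1.0, 0.002]] q [ 0.095 -0.034  1.949  0.003  1.227 -0.634]
to go, tool cm [-0.03 -0.03 -0.07]
tilt fix [-0.0016  0.     -0.0023] zyaw 41.73
w13 zt 0.1142 cap [0.5182 0.1249 0.0196] ptr n 326 yaw 88.0 radial 86.3 | body [0.5082 0.1356] [0.0643 0.0369] 43.7
```

View pics/w13c.png

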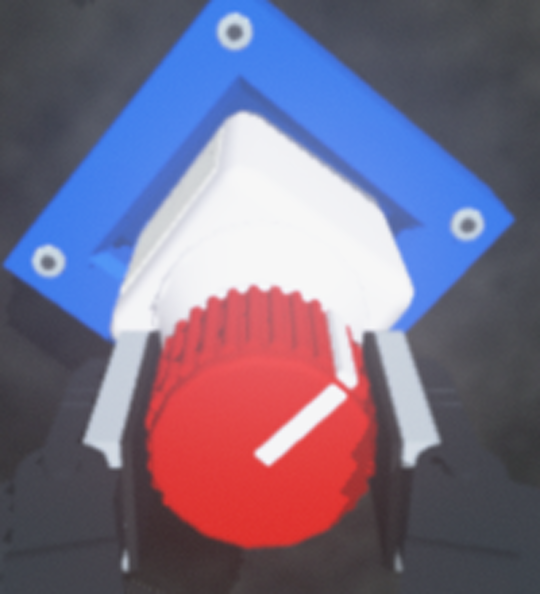

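```bash
cat > by.py <<'E'
from h import *
import sys
for fn in sys.argv[1:]:
    d=dict(np.load(f'pics/{fn}.png.npz')); f=d['frame']; H,S,V=cv2.split(cv2.cvtColor(f,cv2.COLOR_RGB2HSV))
    vv,uu=np.mgrid[:400,:640]; o,v=ray(d,np.c_[uu.ravel(),vv.ravel()]); W=o+v*d['depth'].reshape(-1,1)
    c=np.array([.5172,.1252]); q=W[:,:2]-c; r=np.hypot(*q.T)
    b=(r<.045)&(S.ravel()<90)&(W[:,2]>.032)&(W[:,2]<.0655)
    q=q[b]; ang=np.degrees(np.arctan2(q[:,1],q[:,0]))
    out=[]
    for k in range(4):
        n0=2.1+90*k; dd=(ang-n0+180)%360-180
        s=(abs(dd)<30)&(np.hypot(*q.T)<.033)&(np.hypot(*q.T)>.021)
        if s.sum()>60:
            p=q[s].astype(np.float32)
            for _ in range(4):
                l=cv2.fitLine(p,cv2.DIST_HUBER,0,.01,.01).ravel(); e=abs((p-l[2:])@[-l[1],l[0]]); p=p[e<max(.0012,2*np.median(e))]
            a=(np.degrees(np.arctan2(l[1],l[0]))+45)%90-45
            out.append((k*90,len(p),round(float(a),1),'off mm',round(abs(float(l[2:]@[-l[1],l[0]]))*1000,1)))
    print(fn,out)
E
python3 by.py wrist8 w9 w10 w11 w12 w13
```

```text
wrist8 [(90, 686, 2.0, 'off mm', 24.6), (180, 360, 2.1, 'off mm', 23.0)]
w9 [(0, 62, 2.1, 'off mm', 25.5), (90, 893, 0.2, 'off mm', 24.7), (180, 71, -2.9, 'off mm', 22.7)]
w10 [(0, 502, 0.4, 'off mm', 26.5), (90, 617, -0.1, 'off mm', 24.7)]
w11 [(0, 578, -4.9, 'off mm', 25.0), (90, 562, -4.6, 'off mm', 24.8)]
w12 [(0, 215, 6.0, 'off mm', 25.8), (90, 811, 4.9, 'off mm', 24.5)]
w13 [(90, 624, 4.8, 'off mm', 24.6), (180, 402, 4.4, 'off mm', 24.3)]
```

The bottle's yaw is 4.7° and the pointer's 88°, so the cap is backed off about 83°. I'll add about 6°.

Emit:
servo_tool:
  commands: [0, -0.06, 0, 0, -0.01, -0.03, 0, 0, -0.06, 0, 0, 0, 0, 0, 0, 0, 0, 0, 0, 0, 0, 0, 0, 0, 0, 0, 0, 0]

```text
t: 14.0
tool_pos: [0.5179, 0.1248, 0.0889]
tool_rot: [-1.49, 0.571, -0.569]
contact_force: [-2.1, 0.2, 3.6]
opening: 0.0366
```

```bash
python3 g.py .5171 .1245 .089; python3 - <<'E'
from h import *
snap('wrist','w14.png'); snap('scene','s14.png'); snap('top','t14.png')
obs()
E
python3 pt.py w14; python3 by.py w14
```

```text
t 14.0 pos [0.5179 0.1248 0.0889] F [-2.1  0.2  3.6] M [-0.02  0.39  0.02] op 0.0366
[[0.746, 0.0, 0.666], [-0.666, 0.004, 0.746], [-0.003, -1.0, 0.003]] q [ 0.095 -0.035  1.949  0.004  1.226 -0.749]
to go, tool cm [-0.04 -0.01 -0.08]
tilt fix [-0.0034 -0.     -0.0025] zyaw 48.22
t 14.15 pos [0.5179 0.1248 0.0888] F [-2.9 -0.7  3.5] M [-0.03  0.36  0.02] op 0.0365
[[0.747, 0.0, 0.665], [-0.665, 0.004, 0.747], [-0.003, -1.0, 0.003]] q [ 0.095 -0.034  1.949  0.004  1.226 -0.75 ]
w14 zt 0.1143 cap [0.5182 0.1252 0.0195] ptr n 328 yaw 94.3 radial 92.3 | body [0.5072 0.1351] [0.0647 0.0363] 47.9
w14 [(90, 542, 4.6, 'off mm', 24.7), (180, 507, 4.3, 'off mm', 24.3)]
```

View pics/s14.png

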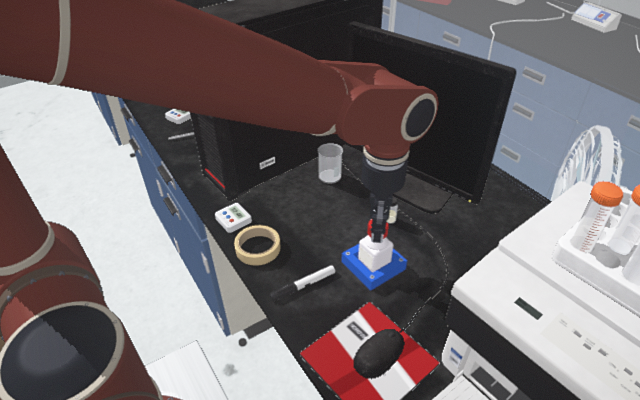

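View pics/w14.png

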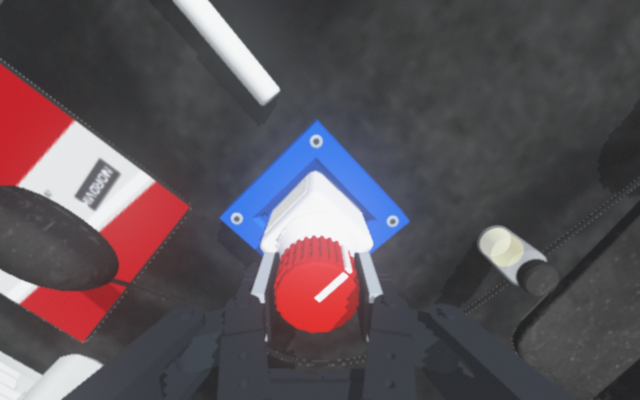

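The final view shows the bottle in the block at (318,205) with the pads on both sides of the cap. The back-off measures about 90°. The cap-top height of 0.1143 against an expected 0.1144 confirms the bottle is seated, so I'm handing in.

```bash
python3 - <<'E'
from h import *
print(ticket.finish_job()); obs()
E
```

```text
the job is handed in; nothing more can be done
None
the job is handed in; nothing more can be done
```

The bottle is standing in the block's pocket with its cap backed off a quarter turn, and the gripper is still holding the cap for you to tape. I handed the job in at about 14 s of the 48 s allowed; the hand-in reports no verdict.

**What I did:** I lifted the bottle by its cap, turned it 28° to line up with the block and lowered it to the pocket floor. I then screwed the cap clockwise until it hit the stop. The torque rose from about 0.06 to 2 N·m, and the pointer stood over the black tick. Finally I backed it off counter-clockwise.

**Last checks:**
- **Back-off:** the cap is about 90° open. That is the pointer at 94.3° (92.3° by a second fit) less the bottle's yaw of 4.5°. The stop position itself read within about 2° of zero.
- **Seating:** the cap top reads 0.1143 m, against 0.1144 m expected for a bottle on the pocket floor. The tool is pressing it down with only about 3.5 N.
- **Sideways position:** the cap sits about 2 mm from the pocket centre, mostly in +x.
- **Grip:** the finger opening is 36.5 mm, with the gripper set to 60 N. I did not measure the contact force on the cap directly.

**Small disagreements:** at the stop the bottle turned a few degrees within the pocket's play and now sits about 2.5° off the block's axes. The cap also slipped a few degrees in the fingers. I therefore took the final angle from the camera image, not from the wrist's turn.

The other objects looked undisturbed in the last scene view, and the arm never touched them; I did not measure their positions again.

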